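# Couple the hook post to its ball stand

### The arm

A 6-joint arm with a two-finger parallel gripper is mounted at the origin on a cart in front of the work surface, level with it; the furniture and walls round the work are solid. World frame = base frame: x ahead of the robot, y to its left, z up, the work surface at z = 0. Lengths are in m, angles in rad, forces in N, time in s.
With the tool pointing down it reaches from about 0.4 to 0.825 m from the base axis. Payload 7 kg.
Tool frame: the origin (TCP) lies on the centre line of the jaws, within the pads' length; the fingertips stand 22 mm ahead of it and the grasp point (between the pads) lies 3 mm ahead of it (arm.tcp_to_tips is the distance from the TCP to the fingertips, in m); z points along the fingers, y is the line along which they close (so a half turn about z gives the same grasp; the last joint's range is limited). The gripper opens to 88 mm and grips with 3 to 60 N. Pads are 19 mm wide; open, the fingers measure 130 mm over their backs; the gripper's body (78 mm by 193 mm) begins 47 mm behind the grasp point.
Start: joints at [1.555, 0.359, 0.012, 0, -1.224, -0.288], TCP at [0.202, 0.644, 0.249] pointing down, gripper open.
Joint ranges: [-3.07, 3.07], [-1.43, 2.12], [-1.02, 1.25], [-3.03, 1.67], [-3.05, -0], [-3.03, 3.03]. Speed limits (rad/s): [2.39, 2.39, 3.01, 3.14, 3.14, 3.14].

### API

Orientations are given as [roll, pitch, yaw] about the fixed x, y, z axes, in that order (R = Rz(yaw) Ry(pitch) Rx(roll)).
In Python, from station import arm gives the robot as it stands.
- The arm moves only by the tool jog_arm, never from a script. Its argument "targets" is a list of rows, each an object of numbers: "dx", "dy", "dz": the shift along the tool's x, y, z in mm; "rx", "ry", "rz": the turn, a rotation vector about the tool's x, y, z in rad; "gripper": the closure, from 0 (fully open) to 1 (shut). In form: [{"dx": .., "dy": .., "dz": .., "rx": .., "ry": .., "rz": .., "gripper": ..}, ...]. A call has exactly 8 rows; each row is the pose to reach, as a shift and turn from the pose commanded when the call began, along the tool's axes at that moment; what a row does not reach only later rows make up. A row lasts 1/12 s, in which the tool goes at most 41.7 mm and 7.16 degrees, less where a joint would pass 70% of its speed; a pose out of reach is approached as far as the arm can. A call with a gripper value outside its range is refused whole. The fingers move at their own pace and stop on an object; "force" is the grip in N (left out, the last holds). Time passes only in rows, so rows that repeat a pose let the fingers close, or fill a call up. It gives the time, the measured TCP pose, the force, the opening and the grip force at its end, in the units of the state.
- arm.get_state(): the state, without advancing time (a new reading comes with each control period).
- arm.grab_frame(name): name is "scene" or "side" or "wrist"; returns a dict with "frame" (420x560x3 uint8, red, green, blue), "z_map" (420x560 float32, m along the optical axis (not along the pixel's ray), 0 where there is no reading), "fx", "fy", "cx", "cy" (pixels), "view" (4x4, takes a point from world to camera coordinates). Camera axes: x right, y down, z forward; pixel columns grow to the right and rows downward; lengths in m; the calibration is good to about 2 mm. A picture is of the moment at which its call begins.
- arm.job_done(): hands the job in; it is judged then, once.
The state is a dict: "t": time; "q": joint angles; "qd": joint speeds; "joint_efforts": joint torques, N m; "eef_pos": TCP position; "ee_rot": TCP orientation; "force": force on the tool from outside, world axes, zero at the start; "moment": the same for the moment, N m; "width": finger opening in m; "gripper_force": force on a finger pad.
Only numpy, scipy, OpenCV 4.12 (cv2) and the standard library are available. Lean on these libraries where they do the work, as an engineer would, in place of code of your own. Each camera call takes 0.05 s, during which the arm holds its last target. There are 200 camera calls.

### The job

Couple the cup-hook post to its stand: while the post stands on the cooker top swing its coupling handle fully up, then pick the post up by its wooden part and lower it gently, by feel, over the stand's ball, keeping hold until its foot rests on the stand's collar. Then press the handle all the way down to lock it, without forcing it against its stop, and leave the post standing upright, locked and released, with the things around undisturbed.

Things in the scene. Friction and masses are not known exactly. Their poses are not given: they have to be found in the camera images.
- post: The cup-hook post, loose, 0.64 to 0.9 kg: aluminium coupler foot (70 x 70 mm at the rim, 49 mm high) under an upright wooden post 22 x 22 mm square that ends 150 mm above the rim. Two wire hooks stick out 38 mm to its +y and -y sides, up to 100 mm high. Origin: centre of the foot's underside, on the post's axis; z up along the post. The handle lies on its -x side.
- post_grip (a point): Point on the axis of the wooden post, 135 mm above the post's origin: grip the wood here, across the post's y, above the hooks.
- socket (a point): Centre of the top of the socket, 39 mm above the post's origin on its axis. The socket is a square hole 28 mm wide, open downward, its mouth flared to about 40 mm.
- handle (a joint): Coupling handle, rad. 0 = down, locked: its claw then reaches to 9 mm from the socket axis, 12 mm above the foot's underside, and keeps a ball in or out. 0.9 = fully up at its stop, claw clear. Starts at or near down, stays where left (friction 0.07 N m, about 1 N at the tip). Unless the foot rests on the collar (about 2 mm of play) the claw meets the ball and it will not close.
- handle_tip (a point): Centre of the black roller grip at the handle's free end, 70 mm from the hinge: 16 mm in diameter, 18 mm wide along the post's y. It revolves freely on its pin (along y), so that, pinched across y from above, it lets the handle swing while the fingers keep pointing down.
- handle_hinge (a point): Hinge axis of the handle: at x = -18 mm, z = 47 mm in the post's frame, along the post's y. At joint value q the tip is 70 mm from it, at -cos q in the post's x and +sin q in z.
- stand: The stand, fixed to the cooker top: round dark steel foot, 120 mm diameter. Origin: centre of its underside, z up. On its axis rises a clamped telescopic stud: a collar of 90 mm diameter, then a 14 mm neck and a steel ball of 26 mm. The collar's top was set anywhere from 40 to 66 mm above the origin (not measured: find it by feel).
- stand_axis (a point): Point on the stand's axis 120 mm above its origin. The ball's centre is 24 mm above the collar's top. The post is home, in any yaw, when its foot rests on the collar. While seating, the post may press on the stud with 25 N at most, its weight included; with the handle coming down, 45 N (at its stop a press on the handle's tip loads the stud about three times as much).
- lemon: Bystander: lemon, 78 x 55 x 56 mm, origin at its underside.
- fish_tin: Bystander: flat tin, 86 mm diameter, 40 mm high, origin at its underside.
- garlic: Bystander: garlic bulb, 60 x 57 x 58 mm, origin at its underside.
Mind the look-alikes: they are no part of the job. What is shaped like the stand but blue is not meant.

How it is judged:
On the way, in this order (a step that is already met when the one before it is completed fails the run):
1. the handle is swung up (beyond 0.6 rad) while the post stands on the cooker top (value of joint handle above 0.6 rad and height (world z) of post below 0.02 m), for 0.2 s.
2. the post, still held and its handle still up, rests on the stand: on its axis within 4 mm, upright, its underside below 70 mm, pressing on it with more than 2 N (value of joint handle above 0.4 rad and horizontal distance between post and stand below 0.004 m and angle between post's own z axis and vertical below 0.07 rad and height (world z) of post below 0.07 m and contact force between post and stand above 2 N and contact force between the fingers and post above 1 N), for 0.2 s.
At the end, for the whole second after the job is handed in: The handle is down within 0.06 rad with the ball captured: the post stands at rest on the stand, on its axis within 4 mm, upright within 0.06 rad, its underside 36 to 70 mm above the cooker top, and is released (value of joint handle below 0.06 rad and horizontal distance between post and stand below 0.004 m and angle between post's own z axis and vertical below 0.06 rad and height (world z) of post between 0.036 and 0.07 m and linear speed of post below 0.02 m/s); the robot touches nothing.
It fails at once if with the handle up, the post presses on the stand with more than 25 N (value of joint handle above 0.4 rad and contact force between post and stand above 25 N).
It fails at once if the post or its handle presses on the stand with more than 45 N (contact force between post and stand above 45 N).
It fails at once if the post tips over (more than 0.5 rad) (angle between post's own z axis and vertical above 0.5 rad).
It fails at once if a bystander is moved by more than 30 mm (distance of any of lemon, fish_tin, garlic from where it was at the start of the episode above 0.03 m).
It also fails if it takes over 72 s, if anything falls off the work surface, if the arm or the gripper's body presses on something with over 40 N, if the wrist force passes 120 N, or if a joint passes its speed limit or range.

## Working session

There is one attempt and no reset: what is moved stays moved. The work goes in short steps, Python scripts to look and compute and a tool call to move; the robot and the scene stay as the last step left them, time stands still between calls to the robot, and variables do not carry over. Pictures are saved under pics/ and viewed, at most 10 in all, crops included, and the job is handed in when it is done.

Besides the shell and the picture viewer there is one more tool, called after "Emit:" as name(argument=value, ...) on one line, values as JSON. jog_arm: Moves the arm, as the interface text tells. Its arguments: {"type":"object","properties":{"targets":{"type":"array","items":{"type":"object","properties":{"dx":{"type":"number"},"dy":{"type":"number"},"dz":{"type":"number"},"rx":{"type":"number"},"ry":{"type":"number"},"rz":{"type":"number"},"gripper":{"type":"number"}}}},"force":{"type":"number"}},"required":["targets"]}

```bash
mkdir -p pics
python3 - <<'E'
from station import arm
import cv2,numpy as np
ims=[]
for n in("scene","side"):
    f=arm.grab_frame(n); np.savez(f"{n}0.npz",**f)
    cv2.imwrite(f"pics/{n}0.png",cv2.cvtColor(f["frame"],cv2.COLOR_RGB2BGR))
    print(n,np.round(f["view"],3).tolist(),f["fx"],f["cx"],f["cy"])
print(arm.get_state())
E
```

```text
scene [[0.924, -0.382, 0.022, -0.562], [-0.245, -0.635, -0.733, 0.189], [0.294, 0.672, -0.68, 0.797], [0.0, 0.0, 0.0, 1.0]] 459.6294057054866 282.50428316917566 206.17877653308716
side [[0.907, -0.421, 0.007, -0.568], [-0.218, -0.484, -0.847, 0.169], [0.36, 0.767, -0.531, 1.04], [0.0, 0.0, 0.0, 1.0]] 479.37785844211913 277.89466405540816 201.76661231889744
{'t': 0.1, 'q': array([ 1.55511301e+00,  3.59303894e-01,  1.11651280e-02, -2.98123590e-04,
       -1.22410173e+00, -2.88108317e-01]), 'qd': array([ 0.00096955, -0.00016582,  0.00253834,  0.00035727,  0.00051239,
        0.0003667 ]), 'joint_efforts': array([-1.74645062e-03, -5.84163702e+01,  2.93747020e+01,  7.01543212e+00,
        1.01817143e-02, -5.15695569e-05]), 'eef_pos': array([0.20181999, 0.64370491, 0.24773196]), 'ee_rot': array([ 3.14012837e+00, -1.41659487e-04, -3.03893029e-01]), 'force': array([ 0.45549983,  0.50961694, -0.17748331]), 'moment': array([-0.02624669,  0.01593673, -0.01615222]), 'gripper_force': 0.0, 'width': 0.08782035590679124}
```

View pics/scene0.png

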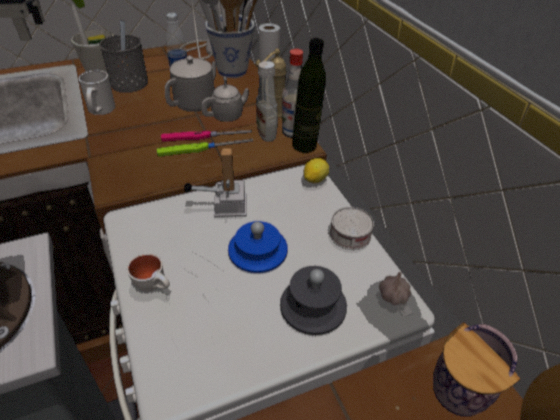

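View pics/side0.png

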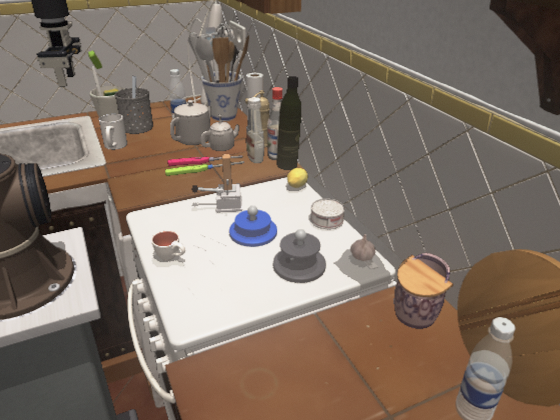

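Two stand-like things in the scene view: blue at (258,245) and dark steel at (315,295). The dark one is the stand, since blue is excluded. The post is at (229,190) with its handle pointing left to the black roller at (188,188). I'll enlarge this to confirm and measure.

```bash
cat > h.py <<'E'
import numpy as np,cv2
def world(f,u,v,z=None):
    T=np.linalg.inv(f["view"]); z=f["z_map"][v,u] if z is None else z
    c=np.stack([(u-f["cx"])/f["fx"]*z,(v-f["cy"])/f["fy"]*z,z,np.ones_like(z)],-1)
    return (c@T.T)[...,:3]
def cloud(f):
    v,u=np.mgrid[0:420,0:560]; return world(f,u,v,f["z_map"])
def plane(f,u,v,h):
    T=np.linalg.inv(f["view"]); d=T[:3,:3]@np.array([(u-f["cx"])/f["fx"],(v-f["cy"])/f["fy"],1]); o=T[:3,3]
    return o+d*(h-o[2])/d[2]
E
python3 - <<'E'
from h import *
f=dict(np.load("scene0.npz")); P=cloud(f)
np.set_printoptions(precision=3,suppress=True)
for n,(u,v) in dict(wood=(228,170),tip=(188,188),ball=(316,276),collar=(316,290),foot=(316,315),rim=(232,208),blueball=(257,229),cup=(146,270),top=(180,240),lemon=(316,170),tin=(350,228),garlic=(395,290),foot_l=(222,200),arm2=(195,205)).items(): print(n,P[v,u])
im=cv2.cvtColor(f["frame"],cv2.COLOR_RGB2BGR)
a=cv2.resize(im[140:330,170:370],None,fx=3.1,fy=3.1,interpolation=cv2.INTER_CUBIC)
cv2.imwrite("pics/crop0.png",a)
for n,box in dict(stand=(265,375,255,340),post=(180,255,140,225)).items():
    u0,u1,v0,v1=box; Q=P[v0:v1,u0:u1].reshape(-1,3); c=f["frame"][v0:v1,u0:u1].reshape(-1,3).astype(int)
    for lo,hi in((.008,.03),(.03,.07),(.07,.12),(.12,.2)):
        m=(Q[:,2]>lo)&(Q[:,2]<hi)
        if m.any():print(n,lo,hi,m.sum(),np.percentile(Q[m],[2,50,98],axis=0).tolist())
E
```

```text
wood [0.522 0.09  0.107]
tip [0.441 0.119 0.06 ]
ball [ 0.577 -0.214  0.093]
collar [ 0.578 -0.218  0.06 ]
foot [ 0.572 -0.237  0.015]
rim [0.518 0.065 0.023]
blueball [ 0.531 -0.057  0.071]
cup [ 0.319 -0.03   0.015]
top [ 0.397  0.038 -0.002]
lemon [0.728 0.094 0.045]
tin [ 0.718 -0.087  0.034]
garlic [ 0.715 -0.256  0.04 ]
foot_l [0.5   0.072 0.046]
arm2 [ 0.452  0.132 -0.004]
stand 0.008 0.03 1826 [[0.5250821121402274, -0.26506277180260174, 0.008604512341008397], [0.5577569722596203, -0.23208138144347526, 0.012585309434780367], [0.6310951462692174, -0.08530135964634694, 0.01634693224462841]]
stand 0.03 0.07 1616 [[0.5386766954098381, -0.2516963766988622, 0.05606321290082093], [0.5747727930980402, -0.21625179259781988, 0.059591341943690646], [0.6206266234042448, -0.16947157803453908, 0.06223684575746978]]
stand 0.07 0.12 192 [[0.5679209702197775, -0.22168462752169044, 0.07837873143458593], [0.5770133336976382, -0.2141406439228653, 0.09153527296724001], [0.5895189861595694, -0.2009656695939219, 0.09750198145762703]]
post 0.008 0.03 240 [[0.484049720558147, 0.05764619860668936, 0.00835699157238543], [0.5121770400342331, 0.06834892610846921, 0.01969440861301558], [0.5425292859738025, 0.11466750555022813, 0.0295850176095694]]
post 0.03 0.07 862 [[0.43625913365123803, -0.003594721092870057, 0.031858262704231935], [0.51255459508126, 0.08735411057943049, 0.047861709364768745], [0.5548720214160454, 0.12959919079198592, 0.06379012274826956]]
post 0.07 0.12 223 [[0.5100160071738437, 0.06121741201409622, 0.07192806122126784], [0.5197382205600922, 0.08770526965415182, 0.0951305455348519], [0.531866015471766, 0.09547285372465586, 0.1190176578224099]]
post 0.12 0.2 190 [[0.5103603903074535, 0.0846791947141375, 0.121093160281883], [0.5209141531318981, 0.08972291088573642, 0.14023607539731037], [0.5330660175088863, 0.10630542442459177, 0.1493862065481969]]
```

View pics/crop0.png

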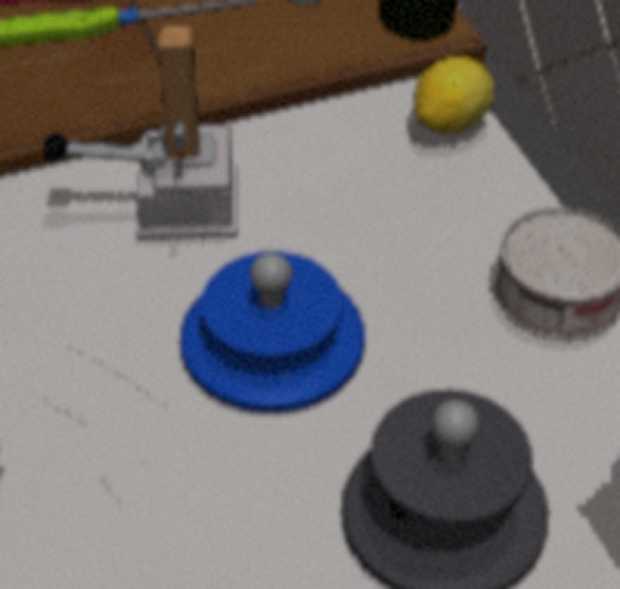

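Confirmed: the dark stand is at crop (455,470), with its collar top at about z = 0.06. The post has its handle to the left, ending in the black roller at crop (55,148). Next I'll refine the numbers.

```bash
cat > m.py <<'E'
from h import *
np.set_printoptions(precision=4,suppress=True)
for n in("scene","side"):
    f=dict(np.load(f"{n}0.npz")); P=cloud(f); c=f["frame"].astype(int); z=P[...,2]
    near=lambda x,y,r:np.hypot(P[...,0]-x,P[...,1]-y)<r
    m=near(.578,-.212,.06)&(z>.05)&(z<.07); pts=P[m]
    e=cv2.minEnclosingCircle(pts[:,:2].astype(np.float32)); print(n,"collar",e,np.median(pts[:,2]))
    m=near(.578,-.212,.02)&(z>.082); b=P[m]
    from scipy.optimize import least_squares
    s=least_squares(lambda p:np.linalg.norm(b-p,axis=1)-.013,[.578,-.212,.084]); print("ball",s.x,m.sum(),"top",b[:,2].max())
    m=near(.521,.096,.03)&(z>.145)&(z<.156); print("woodtop",m.sum(),P[m].mean(0),np.ptp(P[m],axis=0))
    m=near(.521,.096,.03)&(z>.06)&(z<.145)&(c[...,0]>c[...,2]*1.35); print("wood",m.sum(),P[m].mean(0))
    m=near(.44,.12,.03)&(z>.02)&(c.sum(-1)<140); print("tip",m.sum(),P[m].mean(0),np.argwhere(m).mean(0))
    m=near(.52,.09,.06)&(z>.042)&(z<.056); print("foottop",cv2.minAreaRect(P[m][:,:2].astype(np.float32)))
E
python3 m.py
```

```text
scene collar ((0.5805457234382629, -0.20937110483646393), 0.045868538320064545) 0.059591341943690646
ball [ 0.5806 -0.209   0.0836] 176 top 0.09862384631443655
woodtop 71 [0.5219 0.0961 0.1475] [0.0227 0.0253 0.0055]
wood 333 [0.5205 0.0885 0.1073]
tip 60 [0.4399 0.1228 0.0591] [187.2    187.2167]
foottop ((0.5091980695724487, 0.10152216255664825), (0.06431625038385391, 0.0893767699599266), 70.31574249267578)
side collar ((0.5794877409934998, -0.20841529965400696), 0.04642480984330177) 0.061156124200606676
ball [ 0.5815 -0.2084  0.0853] 100 top 0.10094507317272827
woodtop 39 [0.5213 0.0944 0.1492] [0.0226 0.0253 0.0066]
wood 228 [0.5199 0.0893 0.105 ]
tip 0 [nan nan nan] [nan nan]
foottop ((0.5097534656524658, 0.1007603332400322), (0.06475422531366348, 0.09120434522628784), 72.52120971679688)m.py:13: RuntimeWarning: Mean of empty slice.
  m=near(.44,.12,.03)&(z>.02)&(c.sum(-1)<140); print("tip",m.sum(),P[m].mean(0),np.argwhere(m).mean(0))
  ret = um.true_divide(
```

Run:
```python
from h import *
f=dict(np.load("scene0.npz")); P=cloud(f)
a=np.array([.202,.644]);b=np.array([.438,.122]);d=b-a
for t in np.arange(0,1.01,.125):
    m=(np.hypot(*(P[...,:2]-(a+t*d)).transpose(2,0,1))<.1)&(P[...,2]<.6); print(a+t*d, P[m][:,2].max() if m.any() else None)
```

```text
[0.202 0.644] 0.3310263380562429
[0.2315  0.57875] 0.3310263380562429
[0.261  0.5135] 0.3310263380562429
[0.2905  0.44825] -0.010755768032341129
[0.32  0.383] 0.000878586045198082
[0.3495  0.31775] 0.0021862645723996765
[0.379  0.2525] 0.0003022445868725576
[0.4085  0.18725] 0.06380846512460958
[0.438 0.122] 0.15077419807843706
```

Emit:
jog_arm(targets=[{"dx":30,"dy":28},{"dx":58,"dy":58},{"dx":86,"dy":90},{"dx":114,"dy":121},{"dx":142,"dy":152},{"dx":170,"dy":183},{"dx":198,"dy":214},{"dx":226,"dy":245}])

```text
invalid input at $.targets[0]: expected keys dx, dy, dz, rx, ry, rz, gripper
```

Emit:
jog_arm(targets=[{"dx":28,"dy":31},{"dx":56,"dy":62},{"dx":84,"dy":93},{"dx":112,"dy":124},{"dx":138,"dy":152},{"dx":155,"dy":180,"dz":10},{"dx":155,"dy":182,"dz":20},{"dx":155,"dy":182,"dz":20}])

```text
invalid input at $.targets[0]: expected keys dx, dy, dz, rx, ry, rz, gripper
```

Run:
```python
from station import arm
from h import *
f=arm.grab_frame("wrist"); np.savez("w1.npz",**f)
cv2.imwrite("pics/w1.png",cv2.cvtColor(f["frame"],cv2.COLOR_RGB2BGR))
s=arm.get_state(); print({k:s[k] for k in("t","q","eef_pos","ee_rot","force","width")})
```

```text
{'t': 0.15, 'q': array([ 1.55509044e+00,  3.59192234e-01,  1.12946243e-02, -2.39628274e-04,
       -1.22410265e+00, -2.88101171e-01]), 'eef_pos': array([0.20185513, 0.64376465, 0.2478711 ]), 'ee_rot': array([ 3.14037433e+00, -1.26090215e-04, -3.03888540e-01]), 'force': array([ 0.18769275, -0.97537581, -0.44540077]), 'width': 0.08832619940456093}
```

View pics/w1.png

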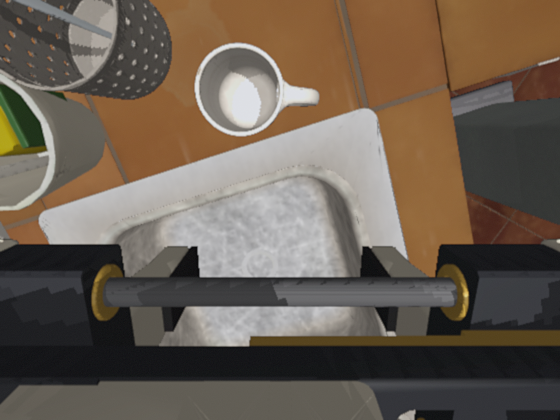

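The moves were refused because every key is required, so this view still shows the sink at the start pose. I'll resend them with all keys.

Emit:
jog_arm(targets=[{"dx":30,"dy":28,"dz":0,"rx":0,"ry":0,"rz":0,"gripper":0},{"dx":58,"dy":58,"dz":0,"rx":0,"ry":0,"rz":0,"gripper":0},{"dx":86,"dy":90,"dz":0,"rx":0,"ry":0,"rz":0,"gripper":0},{"dx":114,"dy":121,"dz":0,"rx":0,"ry":0,"rz":0,"gripper":0},{"dx":142,"dy":152,"dz":0,"rx":0,"ry":0,"rz":0,"gripper":0},{"dx":170,"dy":183,"dz":0,"rx":0,"ry":0,"rz":0,"gripper":0},{"dx":198,"dy":214,"dz":0,"rx":0,"ry":0,"rz":0,"gripper":0},{"dx":226,"dy":245,"dz":0,"rx":0,"ry":0,"rz":0,"gripper":0}])

```text
t: 0.82
eef_pos: [0.344, 0.3419, 0.2485]
ee_rot: [-3.141, 0.0, -0.303]
force: [1.5, -0.3, 0.2]
width: 0.0876
gripper_force: 0.0
```

Emit:
jog_arm(targets=[{"dx":28,"dy":31,"dz":0,"rx":0,"ry":0,"rz":0,"gripper":0},{"dx":56,"dy":62,"dz":0,"rx":0,"ry":0,"rz":0,"gripper":0},{"dx":84,"dy":93,"dz":0,"rx":0,"ry":0,"rz":0,"gripper":0},{"dx":112,"dy":124,"dz":0,"rx":0,"ry":0,"rz":0,"gripper":0},{"dx":138,"dy":152,"dz":0,"rx":0,"ry":0,"rz":0,"gripper":0},{"dx":155,"dy":180,"dz":10,"rx":0,"ry":0,"rz":0,"gripper":0},{"dx":155,"dy":182,"dz":20,"rx":0,"ry":0,"rz":0,"gripper":0},{"dx":155,"dy":182,"dz":20,"rx":0,"ry":0,"rz":0,"gripper":0}])

```text
t: 1.48
eef_pos: [0.4363, 0.1216, 0.2268]
ee_rot: [3.14, 0.002, -0.308]
force: [-1.5, 0.3, -0.8]
width: 0.0875
gripper_force: 0.0
```

```bash
cat > snap.py <<'E'
import sys
from station import arm
from h import *
np.set_printoptions(precision=4,suppress=True)
if len(sys.argv)>1:
    f=arm.grab_frame("wrist"); n=sys.argv[1]; np.savez(n+".npz",**f)
    cv2.imwrite(f"pics/{n}.png",cv2.cvtColor(f["frame"],cv2.COLOR_RGB2BGR))
s=arm.get_state(); print({k:s[k] for k in("t","q","eef_pos","ee_rot","force","width","gripper_force")})
E
python3 snap.py w2
```

```text
{'t': 1.5333, 'q': array([ 0.7105,  0.0031, -0.4827, -0.0004, -1.0868,  0.5543]), 'eef_pos': array([0.4367, 0.1229, 0.2278]), 'ee_rot': array([ 3.1402,  0.0012, -0.3061]), 'force': array([0.6149, 0.8854, 0.6109]), 'width': 0.08730346583177032, 'gripper_force': 0.0}
```

View pics/w2.png

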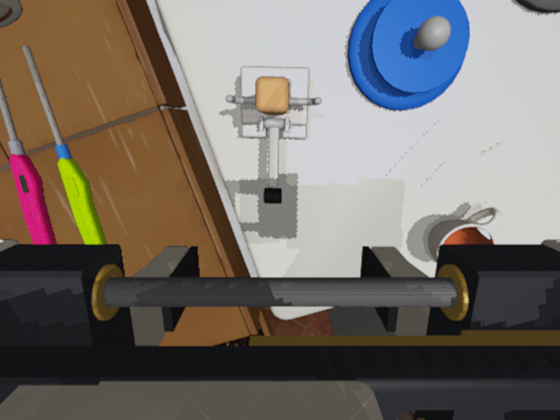

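The wrist view shows the roller at (272,195), the wood top at (272,96), the hooks across the image, and yaw well aligned.

Run:
```python
from h import *
np.set_printoptions(precision=4,suppress=True)
f=dict(np.load("w2.npz")); P=cloud(f); c=f["frame"].astype(int)
m=np.zeros((420,560),bool); m[180:210,255:290]=1; m&=c.sum(-1)<120
m&=P[...,2]>.03
p=P[m]; print("tip",m.sum(),np.argwhere(m).mean(0),p.mean(0),p[:,2].max(),plane(f,*np.argwhere(m).mean(0)[::-1],.054))
m=(P[...,2]>.143)&(np.hypot(P[...,0]-.522,P[...,1]-.0955)<.03)
print("wood",P[m].mean(0),m.sum(),np.ptp(P[m],axis=0)); r=cv2.minAreaRect(np.argwhere(m)[:,::-1].astype(np.float32)); print(r, plane(f,*r[0],.15))
m=(abs(P[...,2]-.047)<.006)&(np.hypot(P[...,0]-.522,P[...,1]-.0955)<.06); m[:, :240]=0;m[:,310:]=0;m[140:]=0;m[:65]=0
r=cv2.minAreaRect(P[m][:,:2].astype(np.float32)); print(r)
```

```text
tip 236 [195.4068 272.161 ] [0.4431 0.128  0.0641] 0.3626088436302704 [0.4409 0.1289 0.054 ]
wood [0.5162 0.1007 0.2436] 2135 [0.0297 0.0251 0.2181]
((279.49993896484375, 209.49996948242188), (558.9998779296875, 418.99993896484375), 0.0) [0.4503 0.1185 0.15  ]
((0.5235956907272339, 0.10031534731388092), (0.06405336409807205, 0.0653061717748642), 70.9704360961914)
```

Emit:
jog_arm(targets=[{"dx":2.5,"dy":-6,"dz":30,"rx":0,"ry":0,"rz":0,"gripper":0},{"dx":2.5,"dy":-6,"dz":65,"rx":0,"ry":0,"rz":0,"gripper":0},{"dx":2.5,"dy":-6,"dz":100,"rx":0,"ry":0,"rz":0,"gripper":0},{"dx":2.5,"dy":-6,"dz":130,"rx":0,"ry":0,"rz":0,"gripper":0},{"dx":2.5,"dy":-6,"dz":150,"rx":0,"ry":0,"rz":0,"gripper":0.2},{"dx":2.5,"dy":-6,"dz":165,"rx":0,"ry":0,"rz":0,"gripper":0.3},{"dx":2.5,"dy":-6,"dz":168,"rx":0,"ry":0,"rz":0,"gripper":0.4},{"dx":2.5,"dy":-6,"dz":168,"rx":0,"ry":0,"rz":0,"gripper":0.4}], force=8)

```text
t: 2.2
eef_pos: [0.4411, 0.1298, 0.0601]
ee_rot: [3.14, 0.001, -0.302]
force: [0.0, -0.5, 0.4]
width: 0.0664
gripper_force: 0.0
```

```bash
python3 snap.py w3
```

```text
{'t': 2.25, 'q': array([ 0.7162,  0.2284, -0.6879,  0.0004, -0.6547,  0.5522]), 'eef_pos': array([0.4416, 0.13  , 0.061 ]), 'ee_rot': array([ 3.1413, -0.0001, -0.302 ]), 'force': array([-0.1751,  0.4505,  0.0719]), 'width': 0.06238487616564477, 'gripper_force': 0.0}
```

View pics/w3.png

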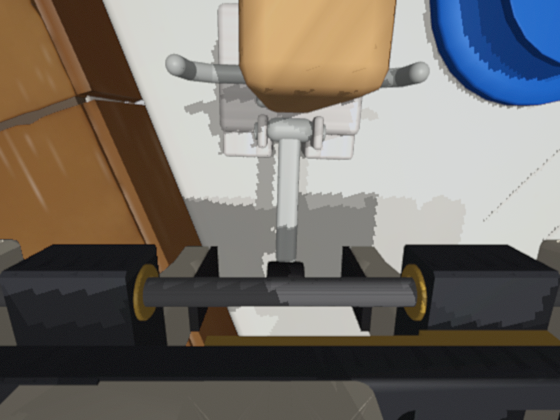

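The roller is at columns 268–304, about 3 mm right of the jaw centre (280). I'll shift over and pinch it.

Emit:
jog_arm(targets=[{"dx":0,"dy":3,"dz":2,"rx":0,"ry":0,"rz":0,"gripper":0.5},{"dx":0,"dy":3,"dz":2,"rx":0,"ry":0,"rz":0,"gripper":0.7},{"dx":0,"dy":3,"dz":2,"rx":0,"ry":0,"rz":0,"gripper":0.85},{"dx":0,"dy":3,"dz":2,"rx":0,"ry":0,"rz":0,"gripper":0.9},{"dx":0,"dy":3,"dz":2,"rx":0,"ry":0,"rz":0,"gripper":0.95},{"dx":0,"dy":3,"dz":2,"rx":0,"ry":0,"rz":0,"gripper":1},{"dx":0,"dy":3,"dz":2,"rx":0,"ry":0,"rz":0,"gripper":1},{"dx":0,"dy":3,"dz":2,"rx":0,"ry":0,"rz":0,"gripper":1}], force=8)

```text
t: 2.92
eef_pos: [0.4406, 0.1261, 0.0587]
ee_rot: [-3.141, -0.0, -0.304]
force: [-0.5, 0.4, -0.0]
width: 0.0178
gripper_force: 8.0
```

Emit:
jog_arm(targets=[{"dx":1,"dy":0,"dz":-7,"rx":0,"ry":0,"rz":0,"gripper":1},{"dx":2.8,"dy":0,"dz":-13.7,"rx":0,"ry":0,"rz":0,"gripper":1},{"dx":5.2,"dy":0,"dz":-20.3,"rx":0,"ry":0,"rz":0,"gripper":1},{"dx":8.2,"dy":0,"dz":-26.6,"rx":0,"ry":0,"rz":0,"gripper":1},{"dx":8.2,"dy":0,"dz":-26.6,"rx":0,"ry":0,"rz":0,"gripper":1},{"dx":8.2,"dy":0,"dz":-26.6,"rx":0,"ry":0,"rz":0,"gripper":1},{"dx":8.2,"dy":0,"dz":-26.6,"rx":0,"ry":0,"rz":0,"gripper":1},{"dx":8.2,"dy":0,"dz":-26.6,"rx":0,"ry":0,"rz":0,"gripper":1}], force=8)

```text
t: 3.58
eef_pos: [0.4481, 0.1237, 0.0851]
ee_rot: [-3.141, 0.0, -0.304]
force: [-0.3, 1.3, 2.2]
width: 0.0178
gripper_force: 8.0
```

Emit:
jog_arm(targets=[{"dx":3.7,"dy":0,"dz":-6,"rx":0,"ry":0,"rz":0,"gripper":1},{"dx":7.9,"dy":0,"dz":-11.5,"rx":0,"ry":0,"rz":0,"gripper":1},{"dx":12.7,"dy":0,"dz":-16.6,"rx":0,"ry":0,"rz":0,"gripper":1},{"dx":15.5,"dy":0,"dz":-19.2,"rx":0,"ry":0,"rz":0,"gripper":1},{"dx":15.5,"dy":0,"dz":-19.2,"rx":0,"ry":0,"rz":0,"gripper":1},{"dx":15.5,"dy":0,"dz":-19.2,"rx":0,"ry":0,"rz":0,"gripper":1},{"dx":15.5,"dy":0,"dz":-19.2,"rx":0,"ry":0,"rz":0,"gripper":1},{"dx":15.5,"dy":0,"dz":-19.2,"rx":0,"ry":0,"rz":0,"gripper":1}], force=8)

```text
t: 4.25
eef_pos: [0.4629, 0.1189, 0.1042]
ee_rot: [3.141, 0.0, -0.304]
force: [0.6, -0.5, -2.3]
width: 0.018
gripper_force: 8.0
```

Run:
```python
from station import arm
from h import *
f=arm.grab_frame("wrist"); np.savez("w4.npz",**f)
g=arm.grab_frame("scene"); np.savez("scene1.npz",**g)
a=cv2.cvtColor(f["frame"],cv2.COLOR_RGB2BGR); b=cv2.cvtColor(g["frame"],cv2.COLOR_RGB2BGR)
b=cv2.resize(b[130:220,160:280],(560,420))
cv2.imwrite("pics/4.png",cv2.resize(np.hstack([a,b]),(800,300)))
s=arm.get_state(); print(s["t"],s["eef_pos"],s["force"])
```

```text
4.35 [0.46297261 0.1189285  0.10426386] [ 0.97802898 -0.8987606  -2.48247009]
```

View pics/4.png

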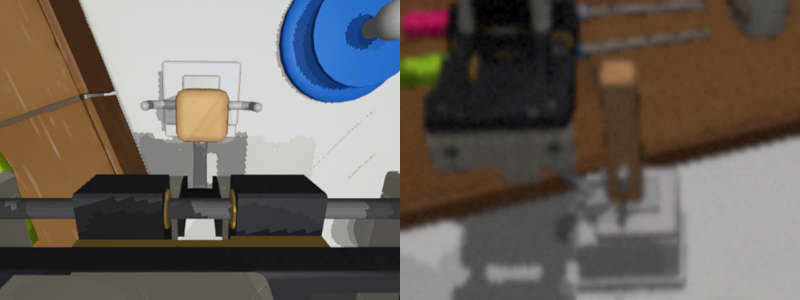

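Emit:
jog_arm(targets=[{"dx":0,"dy":0,"dz":0,"rx":0,"ry":0,"rz":0,"gripper":0.7},{"dx":0,"dy":0,"dz":0,"rx":0,"ry":0,"rz":0,"gripper":0.5},{"dx":0,"dy":0,"dz":0,"rx":0,"ry":0,"rz":0,"gripper":0.4},{"dx":0,"dy":0,"dz":-10,"rx":0,"ry":0,"rz":0,"gripper":0.3},{"dx":0,"dy":0,"dz":-30,"rx":0,"ry":0,"rz":0,"gripper":0.3},{"dx":0,"dy":0,"dz":-60,"rx":0,"ry":0,"rz":0,"gripper":0.3},{"dx":0,"dy":0,"dz":-85,"rx":0,"ry":0,"rz":0,"gripper":0.3},{"dx":0,"dy":0,"dz":-85,"rx":0,"ry":0,"rz":0,"gripper":0.3}], force=8)

```text
t: 5.02
eef_pos: [0.4656, 0.1202, 0.1944]
ee_rot: [-3.136, -0.006, -0.303]
force: [0.7, 0.1, -0.5]
width: 0.0605
gripper_force: 0.0
```

```bash
cat > post.py <<'E'
from station import arm
from h import *
np.set_printoptions(precision=4,suppress=True)
w=arm.grab_frame("wrist"); s=arm.grab_frame("scene"); st=arm.get_state()
print(st["t"],st["eef_pos"],st["ee_rot"])
for n,f in(("w",w),("s",s)):
    P=cloud(f); c=f["frame"].astype(int)
    near=np.hypot(P[...,0]-.522,P[...,1]-.098)<.03
    m=near&(P[...,2]>.142)&(P[...,2]<.158)&(c[...,0]>c[...,2]*1.25)
    if m.sum()>20:
        k,_,stt,cen=cv2.connectedComponentsWithStats(m.astype(np.uint8)); i=1+np.argmax(stt[1:,4])
        r=cv2.minAreaRect(P[k==i][:,:2].astype(np.float32))
        print(n,"top",m.sum(),P[k==i].mean(0),r,plane(f,*cen[i],.15))
    m=(np.hypot(P[...,0]-.463,P[...,1]-.118)<.03)&(P[...,2]>.06)&(P[...,2]<.13)&(c.sum(-1)<130)
    if m.any(): print(n,"tip",m.sum(),P[m].mean(0),np.percentile(P[m][:,2],[5,95]))
    m=near&(abs(P[...,2]-.049)<.004); 
    if m.any(): print(n,"foot z",np.median(P[m][:,2]))
E
python3 post.py
```

```text
5.1167 [0.4635 0.1194 0.1904] [-3.1391 -0.0015 -0.3037]Traceback (most recent call last):
  File "post.py", line 12, in <module>
    r=cv2.minAreaRect(P[k==i][:,:2].astype(np.float32))
cv2.error: OpenCV(4.12.0) /io/opencv/modules/imgproc/src/convhull.cpp:143: error: (-215:Assertion failed) total >= 0 && (depth == CV_32F || depth == CV_32S) in function 'convexHull'
```

```bash
sed -i 's/k,_,stt,cen=/_,k,stt,cen=/' post.py; python3 post.py
```

```text
5.2167 [0.4625 0.1187 0.1887] [ 3.1411  0.0008 -0.304 ]
w top 1487 [0.5219 0.1011 0.1493] ((0.5215458273887634, 0.10107579827308655), (0.02195974998176098, 0.021432286128401756), 72.1973648071289) [0.522  0.1011 0.15  ]
w tip 410 [0.4652 0.1194 0.1076] [0.1032 0.1099]
w foot z 0.04902007100061845
s top 85 [0.5199 0.0952 0.1471] ((0.5205971598625183, 0.09721696376800537), (0.021391620859503746, 0.01986817829310894), 71.79011535644531) [0.5189 0.0913 0.15  ]
s tip 70 [0.4621 0.1146 0.1034] [0.0966 0.1085]
s foot z 0.04805540988579993
```

Emit:
jog_arm(targets=[{"dx":25,"dy":0,"dz":0,"rx":0,"ry":0,"rz":-0.007,"gripper":0.3},{"dx":50,"dy":0.5,"dz":0,"rx":0,"ry":0,"rz":0.005,"gripper":0.3},{"dx":62.5,"dy":0.5,"dz":0,"rx":0,"ry":0,"rz":0.005,"gripper":0.3},{"dx":62.5,"dy":0.5,"dz":5,"rx":0,"ry":0,"rz":0.005,"gripper":0.3},{"dx":62.5,"dy":0.5,"dz":25,"rx":0,"ry":0,"rz":0.005,"gripper":0.3},{"dx":62.5,"dy":0.5,"dz":45,"rx":0,"ry":0,"rz":0.005,"gripper":0.3},{"dx":62.5,"dy":0.5,"dz":51,"rx":0,"ry":0,"rz":0.005,"gripper":0.4},{"dx":62.5,"dy":0.5,"dz":51,"rx":0,"ry":0,"rz":0.005,"gripper":0.5}], force=10)

```text
t: 5.88
eef_pos: [0.5206, 0.0991, 0.136]
ee_rot: [3.138, 0.004, -0.309]
force: [-0.5, 0.3, -0.5]
width: 0.0528
gripper_force: 0.0
```

Emit:
jog_arm(targets=[{"dx":0,"dy":0,"dz":0,"rx":0,"ry":0,"rz":0,"gripper":0.6},{"dx":0,"dy":0,"dz":0,"rx":0,"ry":0,"rz":0,"gripper":0.7},{"dx":0,"dy":0,"dz":0,"rx":0,"ry":0,"rz":0,"gripper":0.8},{"dx":0,"dy":0,"dz":0,"rx":0,"ry":0,"rz":0,"gripper":0.9},{"dx":0,"dy":0,"dz":0,"rx":0,"ry":0,"rz":0,"gripper":1},{"dx":0,"dy":0,"dz":0,"rx":0,"ry":0,"rz":0,"gripper":1},{"dx":0,"dy":0,"dz":0,"rx":0,"ry":0,"rz":0,"gripper":1},{"dx":0,"dy":0,"dz":0,"rx":0,"ry":0,"rz":0,"gripper":1}], force=10)

```text
t: 6.55
eef_pos: [0.5228, 0.0996, 0.1391]
ee_rot: [-3.141, -0.001, -0.309]
force: [-0.6, -0.9, 5.9]
width: 0.0218
gripper_force: 10.0
```

Emit:
jog_arm(targets=[{"dx":0,"dy":0,"dz":0,"rx":0,"ry":0,"rz":0,"gripper":1},{"dx":0,"dy":0,"dz":0,"rx":0,"ry":0,"rz":0,"gripper":1},{"dx":0,"dy":0,"dz":-5,"rx":0,"ry":0,"rz":0,"gripper":1},{"dx":0,"dy":0,"dz":-10,"rx":0,"ry":0,"rz":0,"gripper":1},{"dx":0,"dy":0,"dz":-20,"rx":0,"ry":0,"rz":0,"gripper":1},{"dx":0,"dy":0,"dz":-30,"rx":0,"ry":0,"rz":0,"gripper":1},{"dx":0,"dy":0,"dz":-30,"rx":0,"ry":0,"rz":0,"gripper":1},{"dx":0,"dy":0,"dz":-30,"rx":0,"ry":0,"rz":0,"gripper":1}], force=40)

```text
t: 7.22
eef_pos: [0.523, 0.1001, 0.1692]
ee_rot: [-3.14, -0.001, -0.309]
force: [-0.9, -0.7, -8.8]
width: 0.0215
gripper_force: 39.9
```

Emit:
jog_arm(targets=[{"dx":0,"dy":0,"dz":-30,"rx":0,"ry":0,"rz":0,"gripper":1},{"dx":0,"dy":0,"dz":-65,"rx":0,"ry":0,"rz":0,"gripper":1},{"dx":3,"dy":15,"dz":-95,"rx":0,"ry":0,"rz":0,"gripper":1},{"dx":9,"dy":40,"dz":-112,"rx":0,"ry":0,"rz":0,"gripper":1},{"dx":16,"dy":75,"dz":-112,"rx":0,"ry":0,"rz":0,"gripper":1},{"dx":24,"dy":112,"dz":-112,"rx":0,"ry":0,"rz":0,"gripper":1},{"dx":32,"dy":149,"dz":-112,"rx":0,"ry":0,"rz":0,"gripper":1},{"dx":40,"dy":186,"dz":-112,"rx":0,"ry":0,"rz":0,"gripper":1}], force=40)

```text
t: 7.88
eef_pos: [0.5031, -0.0909, 0.28]
ee_rot: [-3.141, 0.001, -0.308]
force: [0.2, 0.2, -8.3]
width: 0.0219
gripper_force: 40.0
```

Emit:
jog_arm(targets=[{"dx":8,"dy":35,"dz":0,"rx":0,"ry":0,"rz":0,"gripper":1},{"dx":14,"dy":62,"dz":0,"rx":0,"ry":0,"rz":0,"gripper":1},{"dx":18,"dy":80,"dz":0,"rx":0,"ry":0,"rz":0,"gripper":1},{"dx":19,"dy":87,"dz":0,"rx":0,"ry":0,"rz":0,"gripper":1},{"dx":19,"dy":87,"dz":0,"rx":0,"ry":0,"rz":0,"gripper":1},{"dx":19,"dy":87,"dz":0,"rx":0,"ry":0,"rz":0,"gripper":1},{"dx":19,"dy":87,"dz":0,"rx":0,"ry":0,"rz":0,"gripper":1},{"dx":19,"dy":87,"dz":0,"rx":0,"ry":0,"rz":0,"gripper":1}], force=40)

```text
t: 8.55
eef_pos: [0.4959, -0.1774, 0.2802]
ee_rot: [-3.141, 0.0, -0.308]
force: [-0.0, 0.1, -8.3]
width: 0.0218
gripper_force: 40.0
```

```bash
python3 snap.py w5
python3 - <<'E'
from h import *
from scipy.optimize import least_squares
np.set_printoptions(precision=4,suppress=True)
f=dict(np.load("w5.npz")); P=cloud(f); z=P[...,2]; near=lambda r:np.hypot(P[...,0]-.582,P[...,1]+.2055)<r
m=near(.06)&(z>.05)&(z<.07); print("collar",m.sum(),cv2.minEnclosingCircle(P[m][:,:2].astype(np.float32)),np.median(P[m][:,2]))
m=near(.02)&(z>.082)&(z<.105); b=P[m]; print("ball",m.sum(),least_squares(lambda p:np.linalg.norm(b-p,axis=1)-.013,[.582,-.206,.084]).x)
E
```

```text
{'t': 8.6, 'q': array([ 0.0291,  0.0932, -0.2623, -0.0002, -1.2152,  1.2342]), 'eef_pos': array([ 0.496 , -0.1774,  0.2803]), 'ee_rot': array([-3.1414,  0.    , -0.3076]), 'force': array([-0.0649,  0.8949, -8.2268]), 'width': 0.021783419268190753, 'gripper_force': 39.991371631622314}
collar 5256 ((0.5818248391151428, -0.2072051465511322), 0.04514208436012268) 0.06094657431176537
ball 569 [ 0.5817 -0.2072  0.0849]
```

View pics/w5.png

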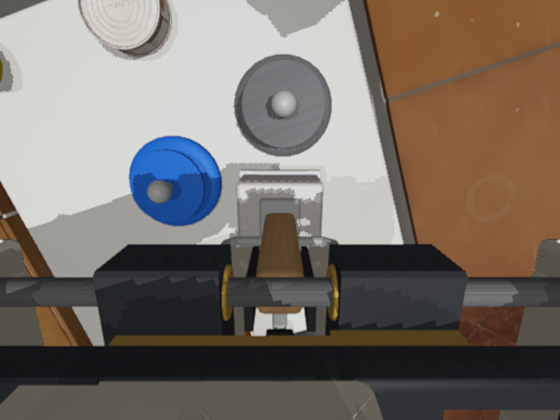

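Stand at (283,104), with its ball centred at (0.582, -0.207) and collar at z ≈ 0.061. That agrees with the scene view. Post held straight. Moving over it now.

Emit:
jog_arm(targets=[{"dx":25,"dy":0.5,"dz":0,"rx":0,"ry":0,"rz":0,"gripper":1},{"dx":55,"dy":1.5,"dz":0,"rx":0,"ry":0,"rz":0,"gripper":1},{"dx":80,"dy":2.5,"dz":5,"rx":0,"ry":0,"rz":0,"gripper":1},{"dx":90.5,"dy":3,"dz":15,"rx":0,"ry":0,"rz":0,"gripper":1},{"dx":90.5,"dy":3,"dz":25,"rx":0,"ry":0,"rz":0,"gripper":1},{"dx":90.5,"dy":3,"dz":35,"rx":0,"ry":0,"rz":0,"gripper":1},{"dx":90.5,"dy":3,"dz":35,"rx":0,"ry":0,"rz":0,"gripper":1},{"dx":90.5,"dy":3,"dz":35,"rx":0,"ry":0,"rz":0,"gripper":1}], force=40)

```text
t: 9.27
eef_pos: [0.58, -0.2081, 0.2447]
ee_rot: [3.141, 0.002, -0.308]
force: [0.6, -0.8, -8.1]
width: 0.0219
gripper_force: 40.0
```

Emit:
jog_arm(targets=[{"dx":0,"dy":0,"dz":3,"rx":0,"ry":0,"rz":0,"gripper":1},{"dx":0,"dy":0,"dz":6,"rx":0,"ry":0,"rz":0,"gripper":1},{"dx":0,"dy":0,"dz":8,"rx":0,"ry":0,"rz":0,"gripper":1},{"dx":0,"dy":0,"dz":10,"rx":0,"ry":0,"rz":0,"gripper":1},{"dx":0,"dy":0,"dz":11,"rx":0,"ry":0,"rz":0,"gripper":1},{"dx":0,"dy":0,"dz":12,"rx":0,"ry":0,"rz":0,"gripper":1},{"dx":0,"dy":0,"dz":12,"rx":0,"ry":0,"rz":0,"gripper":1},{"dx":0,"dy":0,"dz":12,"rx":0,"ry":0,"rz":0,"gripper":1}], force=40)

```text
t: 9.93
eef_pos: [0.5811, -0.2087, 0.2334]
ee_rot: [3.142, -0.0, -0.309]
force: [-0.7, 0.0, -8.2]
width: 0.0222
gripper_force: 40.0
```

Emit:
jog_arm(targets=[{"dx":0,"dy":0,"dz":1,"rx":0,"ry":0,"rz":0,"gripper":1},{"dx":0,"dy":0,"dz":2,"rx":0,"ry":0,"rz":0,"gripper":1},{"dx":0,"dy":0,"dz":3,"rx":0,"ry":0,"rz":0,"gripper":1},{"dx":0,"dy":0,"dz":4,"rx":0,"ry":0,"rz":0,"gripper":1},{"dx":0,"dy":0,"dz":5,"rx":0,"ry":0,"rz":0,"gripper":1},{"dx":0,"dy":0,"dz":6,"rx":0,"ry":0,"rz":0,"gripper":1},{"dx":0,"dy":0,"dz":6,"rx":0,"ry":0,"rz":0,"gripper":1},{"dx":0,"dy":0,"dz":6,"rx":0,"ry":0,"rz":0,"gripper":1}], force=40)

```text
t: 10.6
eef_pos: [0.581, -0.2086, 0.2272]
ee_rot: [3.142, 0.0, -0.309]
force: [0.0, -0.7, -8.2]
width: 0.0219
gripper_force: 40.0
```

Emit:
jog_arm(targets=[{"dx":0,"dy":0,"dz":1,"rx":0,"ry":0,"rz":0,"gripper":1},{"dx":0,"dy":0,"dz":2,"rx":0,"ry":0,"rz":0,"gripper":1},{"dx":0,"dy":0,"dz":3,"rx":0,"ry":0,"rz":0,"gripper":1},{"dx":0,"dy":0,"dz":4,"rx":0,"ry":0,"rz":0,"gripper":1},{"dx":0,"dy":0,"dz":5,"rx":0,"ry":0,"rz":0,"gripper":1},{"dx":0,"dy":0,"dz":5,"rx":0,"ry":0,"rz":0,"gripper":1},{"dx":0,"dy":0,"dz":5,"rx":0,"ry":0,"rz":0,"gripper":1},{"dx":0,"dy":0,"dz":5,"rx":0,"ry":0,"rz":0,"gripper":1}], force=40)

```text
t: 11.27
eef_pos: [0.5818, -0.2088, 0.2227]
ee_rot: [-3.141, -0.002, -0.309]
force: [4.3, -1.9, -7.7]
width: 0.0218
gripper_force: 40.0
```

Emit:
jog_arm(targets=[{"dx":0.5,"dy":0,"dz":0,"rx":0,"ry":0,"rz":0,"gripper":1},{"dx":1,"dy":0,"dz":0,"rx":0,"ry":0,"rz":0,"gripper":1},{"dx":1.5,"dy":0,"dz":0,"rx":0,"ry":0,"rz":0,"gripper":1},{"dx":1.5,"dy":0,"dz":0.5,"rx":0,"ry":0,"rz":0,"gripper":1},{"dx":1.5,"dy":0,"dz":1,"rx":0,"ry":0,"rz":0,"gripper":1},{"dx":1.5,"dy":0,"dz":1.5,"rx":0,"ry":0,"rz":0,"gripper":1},{"dx":1.5,"dy":0,"dz":2,"rx":0,"ry":0,"rz":0,"gripper":1},{"dx":1.5,"dy":0,"dz":2,"rx":0,"ry":0,"rz":0,"gripper":1}], force=40)

```text
t: 11.93
eef_pos: [0.5828, -0.2091, 0.2204]
ee_rot: [-3.142, -0.001, -0.309]
force: [3.6, -1.4, -5.6]
width: 0.0221
gripper_force: 40.0
```

Emit:
jog_arm(targets=[{"dx":0.5,"dy":0,"dz":0,"rx":0,"ry":0,"rz":0,"gripper":1},{"dx":1,"dy":0,"dz":0,"rx":0,"ry":0,"rz":0,"gripper":1},{"dx":1.5,"dy":0,"dz":0,"rx":0,"ry":0,"rz":0,"gripper":1},{"dx":1.5,"dy":0,"dz":0.5,"rx":0,"ry":0,"rz":0,"gripper":1},{"dx":1.5,"dy":0,"dz":1,"rx":0,"ry":0,"rz":0,"gripper":1},{"dx":1.5,"dy":0,"dz":1.5,"rx":0,"ry":0,"rz":0,"gripper":1},{"dx":1.5,"dy":0,"dz":2,"rx":0,"ry":0,"rz":0,"gripper":1},{"dx":1.5,"dy":0,"dz":2,"rx":0,"ry":0,"rz":0,"gripper":1}], force=40)

```text
t: 12.6
eef_pos: [0.5838, -0.2095, 0.218]
ee_rot: [3.142, 0.001, -0.309]
force: [2.7, -0.7, -7.8]
width: 0.0223
gripper_force: 40.0
```

Emit:
jog_arm(targets=[{"dx":0.4,"dy":0,"dz":0,"rx":0,"ry":0,"rz":0,"gripper":1},{"dx":0.8,"dy":0,"dz":0.5,"rx":0,"ry":0,"rz":0,"gripper":1},{"dx":0.8,"dy":0,"dz":1,"rx":0,"ry":0,"rz":0,"gripper":1},{"dx":0.8,"dy":0,"dz":1.5,"rx":0,"ry":0,"rz":0,"gripper":1},{"dx":0.8,"dy":0,"dz":2,"rx":0,"ry":0,"rz":0,"gripper":1},{"dx":0.8,"dy":0,"dz":2.5,"rx":0,"ry":0,"rz":0,"gripper":1},{"dx":0.8,"dy":0,"dz":3,"rx":0,"ry":0,"rz":0,"gripper":1},{"dx":0.8,"dy":0,"dz":3,"rx":0,"ry":0,"rz":0,"gripper":1}], force=40)

```text
t: 13.27
eef_pos: [0.5844, -0.2097, 0.215]
ee_rot: [3.142, 0.001, -0.309]
force: [-0.1, 1.0, -7.9]
width: 0.0218
gripper_force: 40.0
```

Emit:
jog_arm(targets=[{"dx":0,"dy":0,"dz":1.2,"rx":0,"ry":0,"rz":0,"gripper":1},{"dx":0,"dy":0,"dz":2.4,"rx":0,"ry":0,"rz":0,"gripper":1},{"dx":0,"dy":0,"dz":3.6,"rx":0,"ry":0,"rz":0,"gripper":1},{"dx":0,"dy":0,"dz":4.8,"rx":0,"ry":0,"rz":0,"gripper":1},{"dx":0,"dy":0,"dz":6,"rx":0,"ry":0,"rz":0,"gripper":1},{"dx":0,"dy":0,"dz":7,"rx":0,"ry":0,"rz":0,"gripper":1},{"dx":0,"dy":0,"dz":8,"rx":0,"ry":0,"rz":0,"gripper":1},{"dx":0,"dy":0,"dz":8,"rx":0,"ry":0,"rz":0,"gripper":1}], force=40)

```text
t: 13.93
eef_pos: [0.5846, -0.2098, 0.2071]
ee_rot: [3.142, 0.0, -0.309]
force: [0.1, 0.6, -8.4]
width: 0.0216
gripper_force: 40.0
```

Emit:
jog_arm(targets=[{"dx":0,"dy":0,"dz":0.7,"rx":0,"ry":0,"rz":0,"gripper":1},{"dx":0,"dy":0,"dz":1.4,"rx":0,"ry":0,"rz":0,"gripper":1},{"dx":0,"dy":0,"dz":2.1,"rx":0,"ry":0,"rz":0,"gripper":1},{"dx":0,"dy":0,"dz":2.8,"rx":0,"ry":0,"rz":0,"gripper":1},{"dx":0,"dy":0,"dz":3.5,"rx":0,"ry":0,"rz":0,"gripper":1},{"dx":0,"dy":0,"dz":4,"rx":0,"ry":0,"rz":0,"gripper":1},{"dx":0,"dy":0,"dz":4,"rx":0,"ry":0,"rz":0,"gripper":1},{"dx":0,"dy":0,"dz":4,"rx":0,"ry":0,"rz":0,"gripper":1}], force=40)

```text
t: 14.6
eef_pos: [0.5847, -0.2098, 0.2033]
ee_rot: [3.142, 0.0, -0.309]
force: [-0.6, -1.0, -7.3]
width: 0.022
gripper_force: 40.0
```

Now 1 mm steps by feel.

Emit:
jog_arm(targets=[{"dx":0,"dy":0,"dz":0.3,"rx":0,"ry":0,"rz":0,"gripper":1},{"dx":0,"dy":0,"dz":0.6,"rx":0,"ry":0,"rz":0,"gripper":1},{"dx":0,"dy":0,"dz":0.9,"rx":0,"ry":0,"rz":0,"gripper":1},{"dx":0,"dy":0,"dz":1.2,"rx":0,"ry":0,"rz":0,"gripper":1},{"dx":0,"dy":0,"dz":1.5,"rx":0,"ry":0,"rz":0,"gripper":1},{"dx":0,"dy":0,"dz":1.5,"rx":0,"ry":0,"rz":0,"gripper":1},{"dx":0,"dy":0,"dz":1.5,"rx":0,"ry":0,"rz":0,"gripper":1},{"dx":0,"dy":0,"dz":1.5,"rx":0,"ry":0,"rz":0,"gripper":1}], force=40)

```text
t: 15.27
eef_pos: [0.5847, -0.2098, 0.2018]
ee_rot: [3.142, 0.0, -0.309]
force: [0.0, 0.6, -8.6]
width: 0.0217
gripper_force: 40.0
```

Emit:
jog_arm(targets=[{"dx":0,"dy":0,"dz":0.3,"rx":0,"ry":0,"rz":0,"gripper":1},{"dx":0,"dy":0,"dz":0.6,"rx":0,"ry":0,"rz":0,"gripper":1},{"dx":0,"dy":0,"dz":0.9,"rx":0,"ry":0,"rz":0,"gripper":1},{"dx":0,"dy":0,"dz":1,"rx":0,"ry":0,"rz":0,"gripper":1},{"dx":0,"dy":0,"dz":1,"rx":0,"ry":0,"rz":0,"gripper":1},{"dx":0,"dy":0,"dz":1,"rx":0,"ry":0,"rz":0,"gripper":1},{"dx":0,"dy":0,"dz":1,"rx":0,"ry":0,"rz":0,"gripper":1},{"dx":0,"dy":0,"dz":1,"rx":0,"ry":0,"rz":0,"gripper":1}], force=40)

```text
t: 15.93
eef_pos: [0.5848, -0.2098, 0.201]
ee_rot: [3.142, -0.0, -0.309]
force: [-0.6, 0.0, -6.3]
width: 0.022
gripper_force: 40.0
```

Emit:
jog_arm(targets=[{"dx":0,"dy":0,"dz":0.2,"rx":0,"ry":0,"rz":0,"gripper":1},{"dx":0,"dy":0,"dz":0.4,"rx":0,"ry":0,"rz":0,"gripper":1},{"dx":0,"dy":0,"dz":0.6,"rx":0,"ry":0,"rz":0,"gripper":1},{"dx":0,"dy":0,"dz":0.8,"rx":0,"ry":0,"rz":0,"gripper":1},{"dx":0,"dy":0,"dz":0.8,"rx":0,"ry":0,"rz":0,"gripper":1},{"dx":0,"dy":0,"dz":0.8,"rx":0,"ry":0,"rz":0,"gripper":1},{"dx":0,"dy":0,"dz":0.8,"rx":0,"ry":0,"rz":0,"gripper":1},{"dx":0,"dy":0,"dz":0.8,"rx":0,"ry":0,"rz":0,"gripper":1}], force=40)

```text
t: 16.6
eef_pos: [0.5849, -0.2099, 0.2009]
ee_rot: [3.141, -0.001, -0.309]
force: [-5.2, 3.4, 5.7]
width: 0.0217
gripper_force: 40.0
```

Seated: about 14 N on the collar at TCP z = 0.201. Hold briefly, ease the side load, then release.

Emit:
jog_arm(targets=[{"dx":-0.3,"dy":0,"dz":0,"rx":0,"ry":0,"rz":0,"gripper":1},{"dx":-0.6,"dy":0,"dz":-0.1,"rx":0,"ry":0,"rz":0,"gripper":1},{"dx":-0.8,"dy":0,"dz":-0.2,"rx":0,"ry":0,"rz":0,"gripper":1},{"dx":-0.8,"dy":0,"dz":-0.2,"rx":0,"ry":0,"rz":0,"gripper":1},{"dx":-0.8,"dy":0,"dz":-0.2,"rx":0,"ry":0,"rz":0,"gripper":1},{"dx":-0.8,"dy":0,"dz":-0.2,"rx":0,"ry":0,"rz":0,"gripper":1},{"dx":-0.8,"dy":0,"dz":-0.2,"rx":0,"ry":0,"rz":0,"gripper":1},{"dx":-0.8,"dy":0,"dz":-0.2,"rx":0,"ry":0,"rz":0,"gripper":1}], force=40)

```text
t: 17.27
eef_pos: [0.5845, -0.2097, 0.2008]
ee_rot: [3.142, -0.001, -0.309]
force: [-2.9, 0.0, 5.8]
width: 0.0219
gripper_force: 40.0
```

Emit:
jog_arm(targets=[{"dx":0,"dy":0,"dz":0,"rx":0,"ry":0,"rz":0,"gripper":0.7},{"dx":0,"dy":0,"dz":0,"rx":0,"ry":0,"rz":0,"gripper":0.5},{"dx":0,"dy":0,"dz":0,"rx":0,"ry":0,"rz":0,"gripper":0.4},{"dx":0,"dy":0,"dz":0,"rx":0,"ry":0,"rz":0,"gripper":0.4},{"dx":0,"dy":0,"dz":-15,"rx":0,"ry":0,"rz":0,"gripper":0.4},{"dx":0,"dy":0,"dz":-40,"rx":0,"ry":0,"rz":0,"gripper":0.4},{"dx":0,"dy":0,"dz":-55,"rx":0,"ry":0,"rz":0,"gripper":0.4},{"dx":0,"dy":0,"dz":-55,"rx":0,"ry":0,"rz":0,"gripper":0.4}], force=8)

```text
t: 17.93
eef_pos: [0.5857, -0.2101, 0.2591]
ee_rot: [-3.141, -0.006, -0.308]
force: [-0.5, -0.1, 0.5]
width: 0.0522
gripper_force: 0.0
```

Emit:
jog_arm(targets=[{"dx":-25,"dy":0,"dz":0,"rx":0,"ry":0,"rz":0,"gripper":0.4},{"dx":-50,"dy":0,"dz":0,"rx":0,"ry":0,"rz":0,"gripper":0.4},{"dx":-75,"dy":0,"dz":0,"rx":0,"ry":0,"rz":0,"gripper":0.4},{"dx":-85,"dy":0,"dz":0,"rx":0,"ry":0,"rz":0,"gripper":0.4},{"dx":-85,"dy":0,"dz":0,"rx":0,"ry":0,"rz":0,"gripper":0.4},{"dx":-85,"dy":0,"dz":0,"rx":0,"ry":0,"rz":0,"gripper":0.4},{"dx":-85,"dy":0,"dz":0,"rx":0,"ry":0,"rz":0,"gripper":0.4},{"dx":-85,"dy":0,"dz":0,"rx":0,"ry":0,"rz":0,"gripper":0.4}], force=8)

```text
t: 18.6
eef_pos: [0.5038, -0.1839, 0.255]
ee_rot: [3.141, 0.0, -0.309]
force: [0.0, 0.5, -1.1]
width: 0.0525
gripper_force: 0.0
```

```bash
python3 snap.py w6
python3 - <<'E'
from h import *
np.set_printoptions(precision=4,suppress=True)
f=dict(np.load("w6.npz")); P=cloud(f); c=f["frame"].astype(int); z=P[...,2]
near=lambda x,y,r:np.hypot(P[...,0]-x,P[...,1]-y)<r
def big(m):
    n,k,s,cen=cv2.connectedComponentsWithStats(m.astype(np.uint8)); i=1+np.argmax(s[1:,4]); return k==i,cen[i]
m,cen=big(near(.5835,-.2085,.03)&(z>.203)&(z<.222)&(c[...,0]>c[...,2]*1.25)); print("wood",m.sum(),cen,P[m].mean(0),cv2.minAreaRect(P[m][:,:2].astype(np.float32)))
m,cen=big(near(.524,-.19,.03)&(z>.13)&(z<.19)&(c.sum(-1)<130)); print("tip",m.sum(),cen,P[m].mean(0),P[m][:,2].max())
m=near(.583,-.2085,.045)&(abs(z-.111)<.006); print("foot top",np.median(P[m][:,2]))
E
```

```text
{'t': 18.65, 'q': array([ 0.0158,  0.1262, -0.2837,  0.    , -1.1615,  1.246 ]), 'eef_pos': array([ 0.5037, -0.1839,  0.2548]), 'ee_rot': array([ 3.1414,  0.0005, -0.309 ]), 'force': array([ 0.7468, -0.8839, -0.6247]), 'width': 0.05234292520245505, 'gripper_force': 0.0}
wood 1545 [279.668  108.0019] [ 0.5807 -0.207   0.2104] ((0.5807831883430481, -0.20683452486991882), (0.021812064573168755, 0.021066859364509583), 72.66187286376953)
tip 417 [279.4748 197.9976] [ 0.5238 -0.1887  0.169 ] 0.17180704920607132
foot top 0.10995008122163763
```

View pics/w6.png

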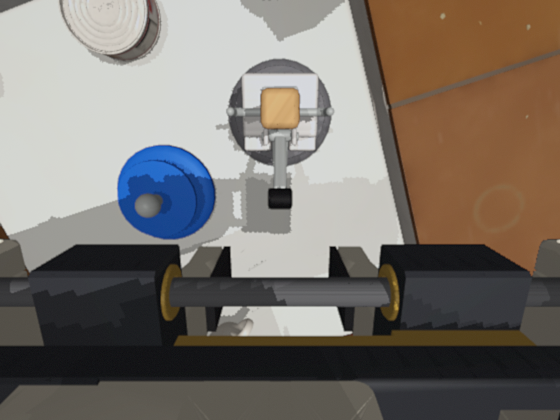

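Post upright on the stand: wood top at (280,108) on the ball's axis, roller at (280,198). I'll pinch the roller next.

Emit:
jog_arm(targets=[{"dx":9,"dy":-0.5,"dz":10,"rx":0,"ry":0,"rz":0,"gripper":0.4},{"dx":18.5,"dy":-0.5,"dz":30,"rx":0,"ry":0,"rz":0,"gripper":0.4},{"dx":18.5,"dy":-0.5,"dz":55,"rx":0,"ry":0,"rz":0,"gripper":0.4},{"dx":18.5,"dy":-0.5,"dz":75,"rx":0,"ry":0,"rz":0,"gripper":0.4},{"dx":18.5,"dy":-0.5,"dz":86,"rx":0,"ry":0,"rz":0,"gripper":0.4},{"dx":18.5,"dy":-0.5,"dz":89,"rx":0,"ry":0,"rz":0,"gripper":0.4},{"dx":18.5,"dy":-0.5,"dz":89,"rx":0,"ry":0,"rz":0,"gripper":0.5},{"dx":18.5,"dy":-0.5,"dz":89,"rx":0,"ry":0,"rz":0,"gripper":0.6}], force=8)

```text
t: 19.32
eef_pos: [0.5216, -0.1891, 0.1669]
ee_rot: [3.141, -0.001, -0.309]
force: [0.0, 1.0, 0.3]
width: 0.045
gripper_force: 0.0
```

Emit:
jog_arm(targets=[{"dx":0,"dy":0,"dz":0,"rx":0,"ry":0,"rz":0,"gripper":0.7},{"dx":0,"dy":0,"dz":0,"rx":0,"ry":0,"rz":0,"gripper":0.8},{"dx":0,"dy":0,"dz":0,"rx":0,"ry":0,"rz":0,"gripper":0.85},{"dx":0,"dy":0,"dz":0,"rx":0,"ry":0,"rz":0,"gripper":0.9},{"dx":0,"dy":0,"dz":0,"rx":0,"ry":0,"rz":0,"gripper":0.95},{"dx":0,"dy":0,"dz":0,"rx":0,"ry":0,"rz":0,"gripper":1},{"dx":0,"dy":0,"dz":0,"rx":0,"ry":0,"rz":0,"gripper":1},{"dx":0,"dy":0,"dz":0,"rx":0,"ry":0,"rz":0,"gripper":1}], force=8)

```text
t: 19.98
eef_pos: [0.5206, -0.1889, 0.1665]
ee_rot: [3.141, 0.0, -0.309]
force: [-3.3, -1.5, 4.7]
width: 0.0179
gripper_force: 8.0
```

Emit:
jog_arm(targets=[{"dx":-2.6,"dy":0,"dz":2.3,"rx":0,"ry":0,"rz":0,"gripper":1},{"dx":-5.2,"dy":0,"dz":4.7,"rx":0,"ry":0,"rz":0,"gripper":1},{"dx":-9.8,"dy":0,"dz":9.9,"rx":0,"ry":0,"rz":0,"gripper":1},{"dx":-14,"dy":0,"dz":15.6,"rx":0,"ry":0,"rz":0,"gripper":1},{"dx":-16.8,"dy":0,"dz":20.4,"rx":0,"ry":0,"rz":0,"gripper":1},{"dx":-16.8,"dy":0,"dz":20.4,"rx":0,"ry":0,"rz":0,"gripper":1},{"dx":-16.8,"dy":0,"dz":20.4,"rx":0,"ry":0,"rz":0,"gripper":1},{"dx":-16.8,"dy":0,"dz":20.4,"rx":0,"ry":0,"rz":0,"gripper":1}], force=8)

```text
t: 20.65
eef_pos: [0.5043, -0.1837, 0.1455]
ee_rot: [3.141, 0.001, -0.309]
force: [-2.7, -0.1, 1.3]
width: 0.018
gripper_force: 8.0
```

Emit:
jog_arm(targets=[{"dx":-2.2,"dy":0,"dz":3.2,"rx":0,"ry":0,"rz":0,"gripper":1},{"dx":-3.5,"dy":0,"dz":6.3,"rx":0,"ry":0,"rz":0,"gripper":1},{"dx":-5,"dy":0,"dz":9.6,"rx":0,"ry":0,"rz":0,"gripper":1},{"dx":-6,"dy":0,"dz":12.9,"rx":0,"ry":0,"rz":0,"gripper":1},{"dx":-7.7,"dy":0,"dz":19.5,"rx":0,"ry":0,"rz":0,"gripper":1},{"dx":-8.2,"dy":0,"dz":22,"rx":0,"ry":0,"rz":0,"gripper":1},{"dx":-8.2,"dy":0,"dz":22,"rx":0,"ry":0,"rz":0,"gripper":1},{"dx":-8.2,"dy":0,"dz":22,"rx":0,"ry":0,"rz":0,"gripper":1}], force=8)

```text
t: 21.32
eef_pos: [0.4972, -0.1813, 0.1236]
ee_rot: [3.142, -0.0, -0.309]
force: [-1.6, -0.5, -1.1]
width: 0.0177
gripper_force: 8.0
```

Emit:
jog_arm(targets=[{"dx":-0.3,"dy":0,"dz":1.5,"rx":0,"ry":0,"rz":0,"gripper":1},{"dx":-0.6,"dy":0,"dz":3,"rx":0,"ry":0,"rz":0,"gripper":1},{"dx":-0.8,"dy":0,"dz":4.5,"rx":0,"ry":0,"rz":0,"gripper":1},{"dx":-1,"dy":0,"dz":6,"rx":0,"ry":0,"rz":0,"gripper":1},{"dx":-1,"dy":0,"dz":7,"rx":0,"ry":0,"rz":0,"gripper":1},{"dx":-1,"dy":0,"dz":7,"rx":0,"ry":0,"rz":0,"gripper":1},{"dx":-1,"dy":0,"dz":7,"rx":0,"ry":0,"rz":0,"gripper":1},{"dx":-1,"dy":0,"dz":7,"rx":0,"ry":0,"rz":0,"gripper":1}], force=8)

```text
t: 21.98
eef_pos: [0.4962, -0.181, 0.1169]
ee_rot: [-3.141, -0.0, -0.309]
force: [-1.1, -0.5, -0.4]
width: 0.0179
gripper_force: 8.0
```

Emit:
jog_arm(targets=[{"dx":0,"dy":0,"dz":0.5,"rx":0,"ry":0,"rz":0,"gripper":1},{"dx":0,"dy":0,"dz":1,"rx":0,"ry":0,"rz":0,"gripper":1},{"dx":0,"dy":0,"dz":1.5,"rx":0,"ry":0,"rz":0,"gripper":1},{"dx":0,"dy":0,"dz":2,"rx":0,"ry":0,"rz":0,"gripper":1},{"dx":0,"dy":0,"dz":2,"rx":0,"ry":0,"rz":0,"gripper":1},{"dx":0,"dy":0,"dz":2,"rx":0,"ry":0,"rz":0,"gripper":1},{"dx":0,"dy":0,"dz":2,"rx":0,"ry":0,"rz":0,"gripper":1},{"dx":0,"dy":0,"dz":2,"rx":0,"ry":0,"rz":0,"gripper":1}], force=8)

```text
t: 22.65
eef_pos: [0.4961, -0.1809, 0.1149]
ee_rot: [-3.142, -0.0, -0.309]
force: [-0.7, -0.5, 0.6]
width: 0.0178
gripper_force: 8.0
```

Emit:
jog_arm(targets=[{"dx":0,"dy":0,"dz":0.3,"rx":0,"ry":0,"rz":0,"gripper":1},{"dx":0,"dy":0,"dz":0.6,"rx":0,"ry":0,"rz":0,"gripper":1},{"dx":0,"dy":0,"dz":0.9,"rx":0,"ry":0,"rz":0,"gripper":1},{"dx":0,"dy":0,"dz":1.2,"rx":0,"ry":0,"rz":0,"gripper":1},{"dx":0,"dy":0,"dz":1.5,"rx":0,"ry":0,"rz":0,"gripper":1},{"dx":0,"dy":0,"dz":1.5,"rx":0,"ry":0,"rz":0,"gripper":1},{"dx":0,"dy":0,"dz":1.5,"rx":0,"ry":0,"rz":0,"gripper":1},{"dx":0,"dy":0,"dz":1.5,"rx":0,"ry":0,"rz":0,"gripper":1}], force=8)

```text
t: 23.32
eef_pos: [0.496, -0.1809, 0.1133]
ee_rot: [-3.142, -0.0, -0.309]
force: [-1.3, -0.1, 0.4]
width: 0.0181
gripper_force: 8.0
```

Emit:
jog_arm(targets=[{"dx":0,"dy":0,"dz":0.2,"rx":0,"ry":0,"rz":0,"gripper":1},{"dx":0,"dy":0,"dz":0.4,"rx":0,"ry":0,"rz":0,"gripper":1},{"dx":0,"dy":0,"dz":0.6,"rx":0,"ry":0,"rz":0,"gripper":1},{"dx":0,"dy":0,"dz":0.8,"rx":0,"ry":0,"rz":0,"gripper":1},{"dx":0,"dy":0,"dz":1,"rx":0,"ry":0,"rz":0,"gripper":1},{"dx":0,"dy":0,"dz":1,"rx":0,"ry":0,"rz":0,"gripper":1},{"dx":0,"dy":0,"dz":1,"rx":0,"ry":0,"rz":0,"gripper":1},{"dx":0,"dy":0,"dz":1,"rx":0,"ry":0,"rz":0,"gripper":1}], force=8)

```text
t: 23.98
eef_pos: [0.496, -0.1809, 0.1123]
ee_rot: [-3.142, 0.0, -0.309]
force: [-0.4, 0.4, 0.8]
width: 0.0176
gripper_force: 8.0
```

Emit:
jog_arm(targets=[{"dx":0,"dy":0,"dz":0.2,"rx":0,"ry":0,"rz":0,"gripper":1},{"dx":0,"dy":0,"dz":0.4,"rx":0,"ry":0,"rz":0,"gripper":1},{"dx":0,"dy":0,"dz":0.6,"rx":0,"ry":0,"rz":0,"gripper":1},{"dx":0,"dy":0,"dz":0.6,"rx":0,"ry":0,"rz":0,"gripper":1},{"dx":0,"dy":0,"dz":0.6,"rx":0,"ry":0,"rz":0,"gripper":1},{"dx":0,"dy":0,"dz":0.6,"rx":0,"ry":0,"rz":0,"gripper":1},{"dx":0,"dy":0,"dz":0.6,"rx":0,"ry":0,"rz":0,"gripper":1},{"dx":0,"dy":0,"dz":0.6,"rx":0,"ry":0,"rz":0,"gripper":1}], force=8)

```text
t: 24.65
eef_pos: [0.4959, -0.1809, 0.1118]
ee_rot: [3.142, 0.0, -0.309]
force: [-2.4, 0.5, 4.4]
width: 0.0181
gripper_force: 8.0
```

Emit:
jog_arm(targets=[{"dx":0,"dy":0,"dz":0.2,"rx":0,"ry":0,"rz":0,"gripper":1},{"dx":0,"dy":0,"dz":0.4,"rx":0,"ry":0,"rz":0,"gripper":1},{"dx":0,"dy":0,"dz":0.5,"rx":0,"ry":0,"rz":0,"gripper":1},{"dx":0,"dy":0,"dz":0.5,"rx":0,"ry":0,"rz":0,"gripper":1},{"dx":0,"dy":0,"dz":0.5,"rx":0,"ry":0,"rz":0,"gripper":1},{"dx":0,"dy":0,"dz":0.5,"rx":0,"ry":0,"rz":0,"gripper":1},{"dx":0,"dy":0,"dz":0.5,"rx":0,"ry":0,"rz":0,"gripper":1},{"dx":0,"dy":0,"dz":0.5,"rx":0,"ry":0,"rz":0,"gripper":1}], force=8)

```text
t: 25.32
eef_pos: [0.4959, -0.181, 0.1114]
ee_rot: [3.141, 0.0, -0.309]
force: [-3.6, 0.0, 5.6]
width: 0.0177
gripper_force: 8.0
```

Resistance of 5–6 N at tip height ≈ 0.108, which is the expected stop. I'll release, back off and check.

Emit:
jog_arm(targets=[{"dx":0,"dy":0,"dz":0,"rx":0,"ry":0,"rz":0,"gripper":0.7},{"dx":0,"dy":0,"dz":0,"rx":0,"ry":0,"rz":0,"gripper":0.5},{"dx":0,"dy":0,"dz":0,"rx":0,"ry":0,"rz":0,"gripper":0.4},{"dx":0,"dy":0,"dz":0,"rx":0,"ry":0,"rz":0,"gripper":0.4},{"dx":0,"dy":0,"dz":-15,"rx":0,"ry":0,"rz":0,"gripper":0.4},{"dx":0,"dy":0,"dz":-40,"rx":0,"ry":0,"rz":0,"gripper":0.4},{"dx":0,"dy":0,"dz":-75,"rx":0,"ry":0,"rz":0,"gripper":0.4},{"dx":0,"dy":0,"dz":-110,"rx":0,"ry":0,"rz":0,"gripper":0.4}], force=8)

```text
t: 25.98
eef_pos: [0.4954, -0.1809, 0.2219]
ee_rot: [3.141, 0.002, -0.309]
force: [1.2, -0.3, 0.6]
width: 0.0521
gripper_force: 0.0
```

Emit:
jog_arm(targets=[{"dx":-20,"dy":0,"dz":-20,"rx":0,"ry":0,"rz":0,"gripper":0.4},{"dx":-20,"dy":0,"dz":-40,"rx":0,"ry":0,"rz":0,"gripper":0.4},{"dx":-20,"dy":0,"dz":-40,"rx":0,"ry":0,"rz":0,"gripper":0.4},{"dx":-20,"dy":0,"dz":-40,"rx":0,"ry":0,"rz":0,"gripper":0.4},{"dx":-20,"dy":0,"dz":-40,"rx":0,"ry":0,"rz":0,"gripper":0.4},{"dx":-20,"dy":0,"dz":-40,"rx":0,"ry":0,"rz":0,"gripper":0.4},{"dx":-20,"dy":0,"dz":-40,"rx":0,"ry":0,"rz":0,"gripper":0.4},{"dx":-20,"dy":0,"dz":-40,"rx":0,"ry":0,"rz":0,"gripper":0.4}], force=8)

```text
t: 26.65
eef_pos: [0.4767, -0.1749, 0.2603]
ee_rot: [3.141, 0.002, -0.309]
force: [0.5, 0.2, -0.2]
width: 0.0529
gripper_force: 0.0
```

Run:
```python
from station import arm
from h import *
np.set_printoptions(precision=4,suppress=True)
def big(m):
    n,k,s,cen=cv2.connectedComponentsWithStats(m.astype(np.uint8)); i=1+np.argmax(s[1:,4]); return k==i,cen[i]
def rep(n,f,dx=0,dz=0,post=(.5817,-.2072)):
    P=cloud(f); c=f["frame"].astype(int); z=P[...,2]-dz
    d=np.array([.953,-.304]); r=P[...,:2]-np.array(post); a=r@d; b=r@np.array([.304,.953])
    try:
        m,cen=big((abs(a+.088)<.02)&(abs(b)<.02)&(z>.03)&(z<.07)&(c.sum(-1)<150)); print(n,"tip",m.sum(),cen,P[m].mean(0),"z5,50,95",np.percentile(z[m],[5,50,95]),"along",a[m].mean())
        m=(a<-.035)&(a>-.075)&(abs(b)<.008)&(z>.03)&(z<.1); p=np.polyfit(a[m],z[m],1); print(" handle slope",-p[0],m.sum())
        m,cen=big((np.hypot(a,b)<.03)&(z>.14)&(z<.16)); print(" woodtop",P[m].mean(0)); 
    except Exception as e: print(n,e)
w=arm.grab_frame("wrist"); s=arm.grab_frame("scene")
rep("wrist",w,dz=.0615); rep("scene",s,dz=.0615)
rep("w2 start",dict(np.load("w2.npz")),post=(.5225,.0995)); rep("scene start",dict(np.load("scene0.npz")),post=(.522,.0975))
st=arm.get_state(); print(st["t"],st["eef_pos"],st["force"])
cv2.imwrite("pics/end.png",np.hstack([cv2.resize(cv2.cvtColor(f["frame"],cv2.COLOR_RGB2BGR)[y0:y1,x0:x1],(400,300)) for f,y0,y1,x0,x1 in((w,0,300,80,480),(s,190,340,230,430))]))
```

```text
wrist tip 232 [279.4741 180.7371] [ 0.4981 -0.1803  0.1139] z5,50,95 [0.0491 0.0526 0.0545] along -0.08789480931936643
 handle slope -0.010051278606147546 551
 woodtop [ 0.58   -0.2067  0.2102]
scene tip 93 [263.0645 269.5699] [ 0.495  -0.184   0.1121] z5,50,95 [0.0454 0.0511 0.0539] along -0.089631968513809
 handle slope -0.007125841960465787 147
 woodtop [ 0.5777 -0.2118  0.2079]
w2 start tip 245 [271.9918 195.1878] [0.443  0.1282 0.0627] z5,50,95 [0.0592 0.0631 0.0649] along -0.08445613080853631
 handle slope 0.13692751582414112 432
 woodtop [0.5237 0.1003 0.1492]
scene start tip 61 [187.1803 187.2787] [0.4398 0.1228 0.0589] z5,50,95 [0.0533 0.0597 0.0634] along -0.08599349222863407
 handle slope 0.11334795442328523 83
 woodtop [0.5215 0.094  0.1463]
26.75 [ 0.4769 -0.1749  0.2607] [-0.6476 -0.3332 -0.6241]
```

View pics/end.png

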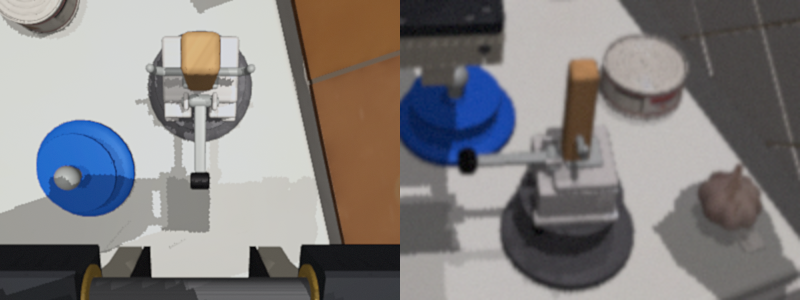

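The handle is level (measured slope about -0.01 rad, roller top 55 mm above the foot's underside). The post is upright on the dark stand and the gripper is clear, so I'll hand in.

```bash
python3 -c "
from station import arm
print(arm.job_done())"
```

```text
the job is handed in; nothing more can be done
None
```

I handed the job in with the post standing upright on the dark stand, its handle down in the locked position and the gripper clear of it; the hand-in returned no verdict, so I can't say how it was judged.

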